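# Tip the sorter tray by its hidden bolt head and hold it

### The job

Empty the little swing tray into the bin beside it: reach down into the gap behind the front upright of the steel bracket, grip the hidden square head of the tray's pivot bolt between the fingers and turn it until the tray is steeply tipped, about 40 degrees, and all three brass slugs have slid off into the bin. A spring wants to turn the bolt back, so finish while still gripping the head and holding it from turning, with the tray kept tipped like that. Turn it only by the bolt head, never touch the tray or the slugs, and leave the tin, pliers and loupe lying where they are.

Things in the scene. Friction and masses are not known exactly. Their poses are not given: they have to be found in the camera images.
- bracket: fixed U-shaped dark steel bracket. Origin on the worktop under the bolt head; x along the bolt from front (tray side) to rear, y towards tray's open end and bin, z up. Two uprights, each 6 mm thick (x), 56 mm wide (y), 174 mm high, stand at x = -29 and +29 mm; the 52 mm gap between them is open at the top and both y sides. Base plate 100 x 110 x 8 mm. Bolt axis 150 mm above worktop.
- head (a point): centre of the square steel bolt head, midway in the gap: 24 x 24 mm across the flats (its own y, z), 20 mm long (its own x = bracket's x = bolt axis). It turns in place with bolt and tray. Grip the flats that face its own +y and -y: at joint value q its own z axis leans 0.35 - q rad from vertical towards the bracket's -y (tray level: 0.35 to -y; tipped 0.7: 0.35 to +y).
- bolt (a joint): turn of bolt, head and tray, rad: 0 = tray level, on its stop; grows as the tray's open end (bracket's +y) goes down and the top of the head moves to the bracket's +y; end stop at 0.9. A spring turns it back to 0 when let go (0.15 N m at 0, 0.2 N m at 0.7). The slugs begin to slide at about 0.3 to 0.45; about 0.7 (40 degrees) is wanted.
- tray: shallow aluminium tray fixed on the front end of the bolt, in front of the bracket. Origin on the bolt axis at the head's centre; at joint 0 its axes are the bracket's. Floor 80 mm wide (x -125 to -45 mm), 155 mm long (y -30 to +125 mm), 14 mm below the bolt axis; rims 15 mm high on three sides, open at the +y end.
- slug_1_center (a point): centre of a brass slug, a short upright cylinder 20 mm in diameter and 14 mm high, starting on the tray floor
- slug_2_center (a point): centre of a second such brass slug, starting on the tray floor
- slug_3_center (a point): centre of a third such brass slug, starting on the tray floor
- bin: fixed open square steel bin, 130 x 130 mm and 42 mm high, wall 3 mm, on the worktop beneath the open end of the tray; origin at the centre of its underside, axes along its sides
- tin_center (a point): centre of a small round lidded tin, 49 mm in diameter, 20 mm high, a bystander
- pliers_center (a point): centre of a pair of pliers lying flat, 46 x 124 x 10 mm, a bystander
- loupe_center (a point): centre of a folding loupe lying flat, 28 x 69 x 14 mm, a bystander

How it is judged:
On the way, in this order (a step that is already met when the one before it is completed fails the run):
1. the bolt head is gripped between the fingers while the slugs are still on the tray (contact force between the fingers and bolt_head above 4 N and distance between the grasp point and head below 0.024 m and value of joint bolt below 0.3 rad and height (world z) of each of slug_1_center, slug_2_center, slug_3_center above 0.1 m), for 0.2 s.
2. the gripped bolt is turned so that the tray is steeply tipped and all three slugs are in the bin (contact force between the fingers and bolt_head above 4 N and distance between the grasp point and head below 0.024 m and value of joint bolt between 0.58 and 0.86 rad and x of slug_1_center in the frame of bin between -0.062 and 0.062 m and y of slug_1_center in the frame of bin between -0.062 and 0.062 m and height (world z) of each of slug_1_center, slug_2_center, slug_3_center below 0.042 m and x of slug_2_center in the frame of bin between -0.062 and 0.062 m and y of slug_2_center in the frame of bin between -0.062 and 0.062 m and x of slug_3_center in the frame of bin between -0.062 and 0.062 m and y of slug_3_center in the frame of bin between -0.062 and 0.062 m), for 0.2 s.
At the end, for the whole second after the job is handed in: The fingers grip the bolt head (more than 4 N of contact, its centre within 24 mm of the grasp point), the bolt stands still (under 0.1 rad/s) at 0.58 to 0.86 rad (33 to 49 degrees of tray tilt), and all three slugs lie at rest (under 30 mm/s) inside the bin, below its rim (all of step 2 and velocity of joint bolt between -0.1 and 0.1 rad/s and linear speed of each of slug_1, slug_2, slug_3 below 0.03 m/s); the arm keeps its last pose, push and grip.
It fails at once if the tray is pushed by the robot (contact force between any of the arm, the fingers and tray above 1 N).
It fails at once if a slug is touched by the robot (contact force between any of the arm, the fingers and slug_1 above 0.5 N or contact force between any of the arm, the fingers and slug_2 above 0.5 N or contact force between any of the arm, the fingers and slug_3 above 0.5 N).
It fails at once if the tin, pliers or loupe is moved by more than 20 mm (distance of any of tin_center, pliers_center, loupe_center from where it was at the start of the episode above 0.02 m).
It also fails if it takes over 35 s, if anything falls off the work surface, if the arm or the gripper's body presses on something with over 40 N, if the wrist force passes 120 N, or if a joint passes its speed limit or range.

### The arm

A 6-joint arm with a two-finger parallel gripper is mounted at the origin on a cart in front of the work surface, level with it; the furniture and walls round the work are solid. World frame = base frame: x ahead of the robot, y to its left, z up, the work surface at z = 0. Lengths are in m, angles in rad, forces in N, time in s.
With the tool pointing down it reaches from about 0.35 to 0.85 m from the base axis. Payload 8.1 kg.
Tool frame: the origin (TCP) lies at the centre of the arm's flange, where the gripper is bolted on; the fingertips stand 186 mm ahead of it and the grasp point (between the pads) lies 167 mm ahead of it; z points along the fingers, y is the line along which they close (so a half turn about z gives the same grasp; the last joint's range is limited). The gripper opens to 93 mm and grips with 3 to 60 N. Pads are 15 mm wide; open, the fingers measure 128 mm over their backs; the gripper's body (75 mm by 188 mm) begins 65 mm behind the grasp point.
Start: joints at [1.074, 0.13, 1.488, -0, 1.523, -0.085], TCP at [0.24, 0.55, 0.405] pointing down, gripper open.
Joint ranges: [-2.96, 2.96], [-0.89, 2.26], [0.02, 2.5], [-1.34, 4.48], [0, 2.73], [-2.66, 2.66]. Speed limits (rad/s): [2.39, 2.39, 2.79, 3.14, 3.14, 3.14].

### API

Orientations are given as a rotation vector (axis times angle).
In Python, from plant import robot gives the robot as it stands.
- The arm moves only by the tool apply_moves, never from a script. Its argument "series" is a list of rows, each a list of 2 entries, a list of its own where there are three numbers: the shift along the tool's x, y, z in mm, then the turn, a rotation vector about the tool's x, y, z in rad. A call has 1 to 12 rows; each row shifts and turns the commanded pose from where the row before left it, along the tool's axes as they then stand; what a row does not reach is not made up. A row lasts 1/12 s, in which the tool goes at most 41.7 mm and 7.16 degrees, less where a joint would pass 70% of its speed; a pose out of reach is approached as far as the arm can. A call is refused whole if a number of a shift passes 41.7 or a number of a turn 0.125, either way. A call with a gripper value outside its range is refused whole. "claw" is the opening, from 0 (shut) to 1 (fully open), set as the call begins (left out, the last holds). The fingers move at their own pace and stop on an object; "newtons" is the grip in N (left out, the last holds). Time passes only in rows, so rows that do not move let the fingers close. It gives the time, the measured TCP pose, the force, the opening and the grip force at its end, in the units of the state.
- robot.read_state(): the state, without advancing time (a new reading comes with each control period).
- robot.read_camera(name): name is "scene" or "top" or "wrist"; returns (picture, depth): 384x512x3 uint8, blue, green, red; 384x512 float32, m along the optical axis (not along the pixel's ray), 0 where there is no reading.
- robot.calibration(name): a dict with "fx", "fy", "cx", "cy" (pixels), "extrinsics" (4x4, takes a point from world to camera coordinates). Camera axes: x right, y down, z forward; pixel columns grow to the right and rows downward; lengths in m; the calibration is good to about 2 mm. A picture is of the moment at which its call begins: read the wrist's pose just before it. calibration takes no time and is no camera call; for the wrist camera it gives the pose at the moment of the call.
- robot.close_job(): hands the job in; it is judged then, once.
The state is a dict: "t": time; "q": joint angles; "dq": joint speeds; "joint_torque": joint torques, N m; "tool_pos": TCP position; "orientation": TCP orientation; "force": force on the tool from outside, world axes, zero at the start; "wrist_torque": the same for the moment, N m; "opening": finger opening in m; "gripper_force": force on a finger pad.
Only numpy, scipy, OpenCV 4.12 (cv2) and the standard library are available. Lean on these libraries where they do the work, as an engineer would, in place of code of your own. Each camera call takes 0.05 s, during which the arm holds its last target. There are 200 camera calls.

## Working session

There is one attempt and no reset: what is moved stays moved. The work goes in short steps, Python scripts to look and compute and a tool call to move; the robot and the scene stay as the last step left them, time stands still between calls to the robot, and variables do not carry over. Pictures are saved under pics/ and viewed, at most 10 in all, crops included, and the job is handed in when it is done.

Besides the shell and the picture viewer there is one more tool, called after "Request:" as name(argument=value, ...) on one line, values as JSON. apply_moves: Moves the arm, as the interface text tells. Its arguments: {"type":"object","properties":{"series":{"type":"array"},"claw":{"type":"number"},"newtons":{"type":"number"}},"required":["series"]}

```bash
mkdir -p pics; cat > h.py <<'E'
import numpy as np, cv2
from plant import robot
def grab(name,fn=None):
    c=robot.calibration(name); im,d=robot.read_camera(name)
    if fn: cv2.imwrite('pics/'+fn,im)
    return c,im,d
def cloud(c,d):
    v,u=np.mgrid[:d.shape[0],:d.shape[1]]
    P=np.stack([(u-c['cx'])/c['fx']*d,(v-c['cy'])/c['fy']*d,d],-1)
    E=np.array(c['extrinsics']); W=(P-E[:3,3])@E[:3,:3]
    W[d<=0]=np.nan
    return W
E
python3 - <<'E'
from h import *
print(robot.read_state())
for n in('scene','top'):
    c,im,d=grab(n,n+'0.png'); np.savez(n+'0.npz',W=cloud(c,d),im=im); print(n,(d>0).mean(),np.array(c['extrinsics']).round(3).tolist())
E
```

```text
{'t': 0.0, 'q': array([ 1.07359204e+00,  1.31135037e-01,  1.48923439e+00, -3.67305626e-06,
        1.52298819e+00, -8.53602960e-02]), 'dq': array([-0.00041423, -0.0003374 ,  0.00117883,  0.00101515, -0.00111922,
       -0.00076046]), 'joint_torque': array([ 1.63900117e-03, -5.59848332e+01, -4.91760921e+01,  7.70837255e-02,
        3.49544815e-02, -1.97105064e-04]), 'tool_pos': array([0.24003414, 0.54965692, 0.4037274 ]), 'orientation': array([-6.42257284e-01, -3.07472609e+00,  2.65684207e-03]), 'force': array([-0.10903574, -0.17025023,  0.06691897]), 'wrist_torque': array([-0.01933355, -0.01316422, -0.01075804]), 'gripper_force': 0.0, 'opening': 0.09324608840371372}
scene 0.9959767659505209 [[0.878, -0.479, -0.021, -0.473], [-0.247, -0.416, -0.875, 0.249], [0.41, 0.774, -0.483, 0.738], [0.0, 0.0, 0.0, 1.0]]
top 0.9962158203125 [[-0.027, -1.0, 0.006, 0.032], [-0.993, 0.026, -0.116, 0.533], [0.115, -0.009, -0.993, 1.049], [0.0, 0.0, 0.0, 1.0]]
```

View pics/scene0.png

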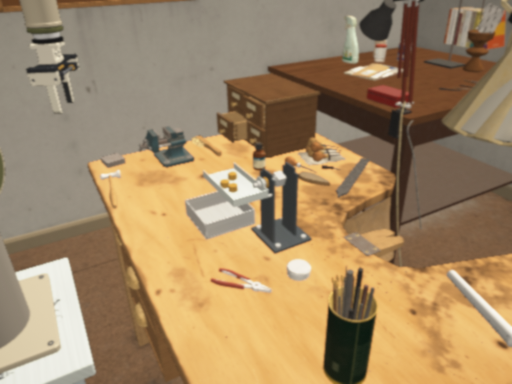

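View pics/top0.png

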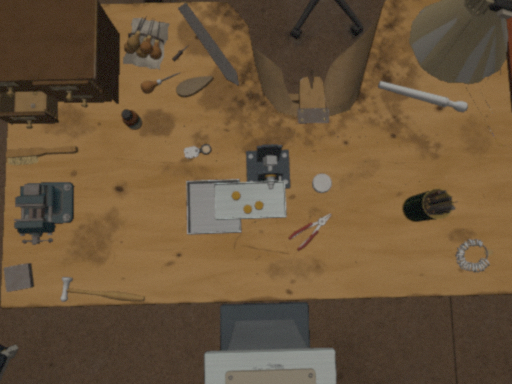

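The scene view shows the bracket near (280,215), with tray and slugs at (235,183) and bin at (220,213). In the top view the bracket is at (269,168), tray (250,200), bin (213,207), tin (322,183), pliers (310,232) and loupe (198,152).

```bash
python3 - <<'E'
from h import *
for n,(r0,r1,c0,c1) in {'top':(135,245,180,300),'scene':(155,255,180,320)}.items():
    z=np.load(n+'0.npz'); W=z['W'][r0:r1,c0:c1].reshape(-1,3); im=z['im'][r0:r1,c0:c1].reshape(-1,3).astype(int)
    print(n)
    def box(m,l):
        Q=W[m]
        if len(Q)<4: print(l,len(Q));return
        r=cv2.minAreaRect(Q[:,:2].astype(np.float32)*1000)
        print(l,len(Q),Q.mean(0).round(4),[np.round(x,1) for x in r])
    dark=im.max(1)<95
    Z=W[:,2]
    box((Z>.166)&(Z<.182),'uptops')
    Q=W[(Z>.166)&(Z<.182)]; print((Q[::max(1,len(Q)//40)]*1000).round(0).tolist())
    box(dark&(Z>.002)&(Z<.016),'base')
    box((Z>.125)&(Z<.16)&(W[:,0]<W[(Z>.166)&(Z<.182),0].min()-.012),'tray')
    box((Z>.034)&(Z<.046)&(~dark),'binrim')
    yel=(im[:,2]-im[:,0]>70)&(Z>.12)&(Z<.17); box(yel,'slugs')
z=np.load('top0.npz');W=z['W'];im=z['im']
sub=W[155:195,245:295]; print((sub[::2,::2,2]*1000).round(0).astype(int).tolist())
E
python3 - <<'E'
import cv2
a=cv2.imread('pics/top0.png')[135:245,180:300];b=cv2.imread('pics/scene0.png')[150:255,190:315]
cv2.imwrite('pics/c0.png',cv2.hconcat([cv2.resize(a,(400,400),interpolation=2),cv2.resize(b,(400,400),interpolation=2)]))
E
```

```text
top
uptops 147 [ 0.5925 -0.0074  0.1728] [array([585.4,  -7.2]), array([78.4, 52.5]), np.float64(0.1)]
[[624.0, -3.0, 176.0], [624.0, -9.0, 176.0], [623.0, -15.0, 179.0], [624.0, -22.0, 176.0], [623.0, 8.0, 173.0], [622.0, 2.0, 177.0], [622.0, -5.0, 177.0], [622.0, -11.0, 175.0], [622.0, -18.0, 176.0], [621.0, -24.0, 177.0], [622.0, 15.0, 168.0], [621.0, 8.0, 174.0], [620.0, 2.0, 173.0], [620.0, -5.0, 175.0], [620.0, -11.0, 173.0], [620.0, -18.0, 175.0], [619.0, -24.0, 175.0], [621.0, -33.0, 166.0], [620.0, 15.0, 166.0], [619.0, 6.0, 172.0], [619.0, -0.0, 171.0], [619.0, -7.0, 171.0], [619.0, -14.0, 168.0], [619.0, -20.0, 169.0], [618.0, 17.0, 167.0], [590.0, -4.0, 169.0], [586.0, -6.0, 166.0], [565.0, 3.0, 177.0], [566.0, -3.0, 173.0], [565.0, -9.0, 175.0], [565.0, -16.0, 176.0], [565.0, -22.0, 175.0], [565.0, 18.0, 168.0], [564.0, 10.0, 173.0], [563.0, 3.0, 175.0], [563.0, -3.0, 175.0], [563.0, -9.0, 175.0], [563.0, -16.0, 175.0], [563.0, -22.0, 174.0], [563.0, -29.0, 169.0], [563.0, 18.0, 167.0], [561.0, 8.0, 175.0], [561.0, 1.0, 176.0], [561.0, -5.0, 175.0], [561.0, -12.0, 174.0]
[... 3747 characters left out ...]
34, 134, 135, 137, 135, 17, 6, 5, -1, 2], [135, 137, 138, 133, 137, 139, 133, 137, 135, 133, 138, 136, 151, 155, 136, 134, 134, 134, 138, 136, 8, 12, 6, -1, 2], [133, 135, 137, 135, 137, 138, 138, 140, 134, 134, 138, 135, 155, 157, 139, 139, 133, 135, 138, 136, 10, 10, 8, -2, -2], [141, 136, 134, 131, 134, 136, 137, 139, 140, 138, 134, 136, 135, 136, 136, 138, 135, 134, 139, 135, 1, -2, 0, 1, -3], [135, 133, 136, 138, 137, 136, 135, 140, 134, 134, 133, 138, 136, 135, 137, 137, 138, 135, 134, 135, -3, 1, -1, 0, -5], [133, 136, 137, 134, 135, 136, 134, 136, 136, 138, 137, 137, 136, 137, 136, 138, 135, 137, 134, 133, 3, 3, -2, -3, 0]]<stdin>:19: RuntimeWarning: invalid value encountered in cast
```

View pics/c0.png

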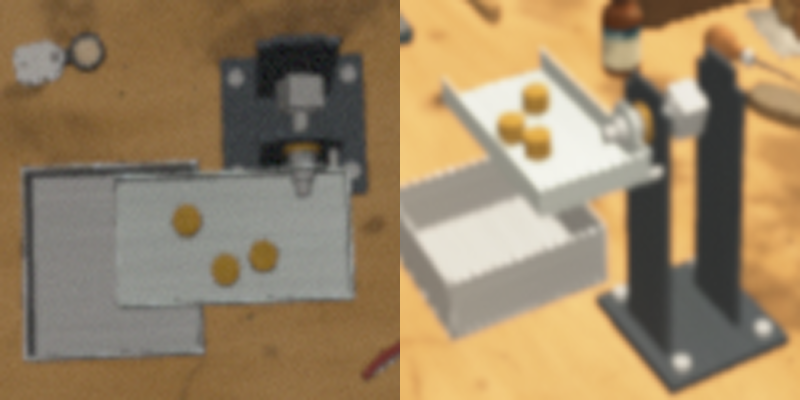

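The crops show the steel head centred between the uprights (top crop about (300,90)), its top leaning to the bracket's -y, with three slugs mid-tray. I'll refine the bracket and head pose and compute the approach.

```bash
cat >> h.py <<'E'
from scipy.spatial.transform import Rotation as R
def target(head,lean,back=0.167,yaw=0.):
    # lean: head z leans by lean towards -y ; tool z = -head z
    z=np.array([0,np.sin(lean),-np.cos(lean)]); x=np.array([-1.,0,0]); y=np.cross(z,x)
    M=R.from_euler('z',yaw).as_matrix()@np.stack([x,y,z],1)
    return head-back*M[:,2], R.from_matrix(M)
def delta(pos,rot,s=None):
    s=s or robot.read_state(); C=R.from_rotvec(s['orientation'])
    d=C.inv().apply(pos-s['tool_pos'])*1000; r=(C.inv()*rot).as_rotvec()
    print('t',round(s['t'],2),'shift mm',d.round(1),'turn',r.round(3),'|F|',np.round(s['force'],1),'open',round(s['opening'],4),'g',round(s['gripper_force'],1))
E
python3 - <<'E'
from h import *
for n in('top','scene'):
    z=np.load(n+'0.npz'); W=z['W'].reshape(-1,3)
    g=(abs(W[:,1]+.007)<.045)
    for lo,hi,l in((.55,.574,'front'),(.612,.635,'rear')):
        Q=W[g&(W[:,2]>.171)&(W[:,2]<.18)&(W[:,0]>lo)&(W[:,0]<hi)]
        print(n,l,len(Q),'x %.4f..%.4f'%tuple(np.percentile(Q[:,0],[3,97])),'y',Q[:,1].min().round(4),Q[:,1].max().round(4),'slope',np.polyfit(Q[:,1],Q[:,0],1).round(3))
        Q=W[g&(W[:,2]>.03)&(W[:,2]<.17)&(W[:,0]>lo)&(W[:,0]<hi)]; print('  body',len(Q),np.percentile(Q[:,1],[1,99]).round(4))
    Q=W[g&(W[:,2]>.13)&(W[:,2]<.18)&(W[:,0]>.574)&(W[:,0]<.612)]
    print(n,'head',len(Q),Q.min(0).round(4),Q.max(0).round(4),Q.mean(0).round(4), 'plane z=ax+by+c',np.linalg.lstsq(np.c_[Q[:,:2]-Q[:,:2].mean(0),np.ones(len(Q))],Q[:,2],rcond=None)[0].round(3))
z=np.load('top0.npz')['W'];b=z[(z[...,2]>.09)&(z[...,0]>.2)&(z[...,0]<.75)&(abs(z[...,1]-.25)<.45)&~((abs(z[...,1]-.04)<.1)&(z[...,2]<.18))]
print('tall others',b[:,2].max() if len(b) else None, b[:3])
h=np.array([.593,-.0075,.15])
delta(*target(h,.35,.30))
E
```

```text
top front 48 x 0.5605..0.5654 y -0.0245 0.0099 slope [0.011 0.563]
  body 192 [-0.035   0.0185]
top rear 52 x 0.6183..0.6241 y -0.0242 0.0104 slope [-0.035  0.621]
  body 249 [-0.0343  0.0191]
top head 156 [ 0.575  -0.0222  0.1433] [0.6039 0.0067 0.1686] [ 0.5902 -0.0075  0.1583] plane z=ax+by+c [ 0.125 -0.186  0.158]
scene front 34 x 0.5629..0.5693 y -0.0295 0.0056 slope [-0.031  0.565]
  body 712 [-0.0406  0.0148]
scene rear 33 x 0.6203..0.6271 y -0.028 0.0083 slope [-0.012  0.623]
  body 821 [-0.0395  0.0171]
scene head 156 [ 0.5804 -0.0263  0.1341] [ 0.6056 -0.0024  0.1645] [ 0.5927 -0.0168  0.1533] plane z=ax+by+c [0.116 0.615 0.153]
tall others 0.34826674235543614 [[0.74934122 0.44105987 0.13621059]
 [0.74912766 0.44804423 0.13041975]
 [0.74973155 0.44214771 0.12819714]]
t 0.1 shift mm [-587.6 -463.6  -27.3] turn [-0.347  0.072 -0.408] |F| [ 0.3 -0.8  0.3] open 0.0932 g 0.0
```

Request:
apply_moves(series=[[[-12,-10,-5],[0,0,0]],[[-24,-19,-6],[0,0,0]],[[-24,-19,-6],[0,0,0]],[[-24,-19,-5],[0,0,0]],[[-24,-19,0],[0,0,0]],[[-24,-19,0],[0,0,0]],[[-24,-19,0],[0,0,0]],[[-24,-19,0],[0,0,0]],[[-24,-19,0],[0,0,0]],[[-24,-19,0],[0,0,0]],[[-24,-19,0],[0,0,0]],[[-24,-19,0],[0,0,0]]], claw=1, newtons=40)

```text
t: 1.1
tool_pos: [0.4057, 0.2373, 0.4264]
orientation: [-0.642, -3.075, 0.0]
force: [0.5, 0.3, 0.5]
opening: 0.0932
gripper_force: 0.0
```

Request:
apply_moves(series=[[[-24,-19,0],[0,0,0]],[[-24,-19,0],[0,0,0]],[[-24,-19,0],[0,0,0]],[[-24,-19,0],[0,0,0]],[[-24,-19,0],[0,0,0]],[[-24,-19,0],[0,0,0]],[[-24,-19,0],[0,0,0]],[[-24,-19,0],[0,0,0]],[[-24,-19,0],[0,0,0]],[[-24,-19,0],[0,0,0]],[[-24,-19,0],[0,0,0]],[[-12,-10,0],[0,0,0]]])

```text
t: 2.1
tool_pos: [0.5714, -0.0753, 0.426]
orientation: [-0.645, -3.074, 0.001]
force: [0.2, -0.2, -0.2]
opening: 0.0929
gripper_force: 0.0
```

```bash
python3 - <<'E'
from h import *
delta(*target(np.array([.593,-.009,.15]),.35,.30))
E
```

```text
t 2.1 shift mm [-34.5 -24.8  -5.8] turn [-0.346  0.072 -0.41 ] |F| [ 0.2 -0.2 -0.2] open 0.0929 g 0.0
```

Request:
apply_moves(series=[[[-10,-7,-2],[0,0,0]],[[-12,-9,-2],[0,0,0]],[[-12,-9,-2],[0,0,0]],[[0,0,0],[-0.058,0.012,-0.068]],[[0,0,0],[-0.058,0.012,-0.068]],[[0,0,0],[-0.058,0.012,-0.068]],[[0,0,0],[-0.058,0.012,-0.068]],[[0,0,0],[-0.058,0.012,-0.068]],[[0,0,0],[-0.058,0.012,-0.068]],[[0,0,0],[0,0,0]],[[0,0,0],[0,0,0]]])

```text
t: 3.02
tool_pos: [0.5918, -0.1088, 0.4324]
orientation: [-0.003, -3.093, -0.55]
force: [-0.1, -0.6, 0.4]
opening: 0.0933
gripper_force: 0.0
```

```bash
python3 - <<'E'
from h import *
delta(*target(np.array([.593,-.009,.15]),.35,.30))
c,im,d=grab('wrist','w1.png'); W=cloud(c,d); np.savez('w1.npz',W=W,im=im)
W=W.reshape(-1,3); g=(abs(W[:,1]+.007)<.05)
for lo,hi,l in((.55,.574,'front'),(.612,.635,'rear')):
    Q=W[g&(W[:,2]>.169)&(W[:,2]<.18)&(W[:,0]>lo)&(W[:,0]<hi)]
    if len(Q)>5: print(l,len(Q),np.percentile(Q,[1,99],axis=0).round(4).tolist())
Q=W[g&(W[:,2]>.13)&(W[:,2]<.18)&(W[:,0]>.576)&(W[:,0]<.610)]
if len(Q)>5: print('head',len(Q),np.percentile(Q,[1,99],axis=0).round(4).tolist(),Q.mean(0))
E
```

```text
t 3.02 shift mm [-1.2 -3.1 -0.5] turn [ 0.002 -0.    -0.002] |F| [-0.1 -0.6  0.4] open 0.0933 g 0.0
front 392 [[0.5597, -0.0274, 0.1692], [0.5658, 0.0072, 0.1778]]
rear 408 [[0.6174, -0.0266, 0.1691], [0.6235, 0.0085, 0.1779]]
head 851 [[0.5768, -0.0236, 0.1453], [0.6016, -0.0001, 0.1663]] [ 0.58903463 -0.01256861  0.16026085]
```

View pics/w1.png

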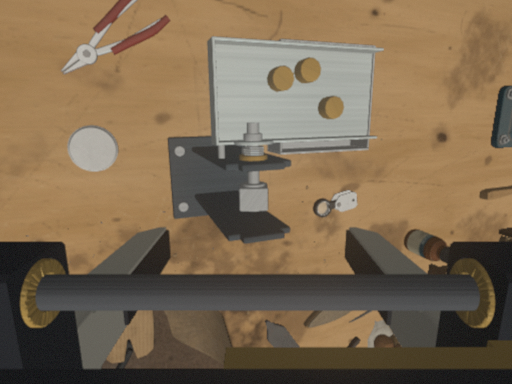

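The wrist view shows the head at (253,197) between the uprights, centred below the open fingers and square to them. That puts it at about (0.592, -0.009, 0.15). Descending.

Request:
apply_moves(series=[[[0,-3,6],[0,0,0]],[[0,0,14],[0,0,0]],[[0,0,14],[0,0,0]],[[0,0,14],[0,0,0]],[[0,0,14],[0,0,0]],[[0,0,14],[0,0,0]],[[0,0,14],[0,0,0]],[[0,0,14],[0,0,0]],[[0,0,12],[0,0,0]],[[0,0,10],[0,0,0]],[[0,0,6],[0,0,0]],[[0,0,0],[0,0,0]]])

```text
t: 4.07
tool_pos: [0.5915, -0.0656, 0.3061]
orientation: [0.001, -3.091, -0.552]
force: [0.2, 0.6, 1.1]
opening: 0.0931
gripper_force: 0.0
```

```bash
python3 - <<'E'
from h import *
delta(*target(np.array([.592,-.009,.15]),.35))
E
```

```text
t 4.07 shift mm [-0.5 -0.3 -0.9] turn [ 0.004 -0.002  0.   ] |F| [0.2 0.6 1.1] open 0.0931 g 0.0
```

Request:
apply_moves(series=[[[0,0,0],[0,0,0]],[[0,0,0],[0,0,0]],[[0,0,0],[0,0,0]],[[0,0,0],[0,0,0]],[[0,0,0],[0,0,0]],[[0,0,0],[0,0,0]],[[0,0,0],[0,0,0]],[[0,0,0],[0,0,0]],[[0,0,0],[0,0,0]],[[0,0,0],[0,0,0]],[[0,0,0],[0,0,0]],[[0,0,0],[0,0,0]]], claw=0, newtons=30)

```text
t: 5.07
tool_pos: [0.5919, -0.0666, 0.3077]
orientation: [-0.001, 3.092, 0.55]
force: [-0.3, -2.8, -1.3]
opening: 0.0238
gripper_force: 30.0
```

```bash
python3 - <<'E'
from h import *
delta(*target(np.array([.592,-.009,.15]),.35)); s=robot.read_state(); print(s['wrist_torque'].round(2),s['force'].round(1))
E
```

```text
t 5.07 shift mm [-0.1  0.   0.9] turn [0.002 0.001 0.   ] |F| [-0.3 -2.8 -1.3] open 0.0238 g 30.0
[-0.62 -0.1   0.16] [-0.3 -2.8 -1.3]
```

Gripped: opening 23.8 mm, 30 N, low side force. Now turning about the bolt axis.

Request:
apply_moves(series=[[[0,2.5,0],[0.015,0,0]],[[0,5,0.1],[0.03,0,0]],[[0,5,0.1],[0.03,0,0]],[[0,5,0.1],[0.03,0,0]],[[0,5,0.1],[0.03,0,0]],[[0,5,0.1],[0.03,0,0]],[[0,5,0.1],[0.03,0,0]],[[0,2.5,0],[0.015,0,0]],[[0,0,0],[0,0,0]]])

```text
t: 5.82
tool_pos: [0.5918, -0.0321, 0.3163]
orientation: [-0.002, 3.133, 0.22]
force: [2.0, -5.3, -1.7]
opening: 0.0238
gripper_force: 30.0
```

```bash
python3 - <<'E'
from h import *
delta(*target(np.array([.592,-.009,.15]),.14)); s=robot.read_state(); print(s['wrist_torque'].round(2))
E
```

```text
t 5.82 shift mm [-0.2 -0.4  0.9] turn [0.    0.001 0.001] |F| [ 2.  -5.3 -1.7] open 0.0238 g 30.0
[-0.85 -0.18  0.16]
```

Request:
apply_moves(series=[[[0,2.5,0],[0.015,0,0]],[[0,5,0.1],[0.03,0,0]],[[0,5,0.1],[0.03,0,0]],[[0,5,0.1],[0.03,0,0]],[[0,5,0.1],[0.03,0,0]],[[0,5,0.1],[0.03,0,0]],[[0,5,0.1],[0.03,0,0]],[[0,5,0.1],[0.03,0,0]],[[0,5,0.1],[0.03,0,0]],[[0,2.5,0],[0.015,0,0]]])

```text
t: 6.65
tool_pos: [0.5918, 0.013, 0.3166]
orientation: [-0.001, 3.134, -0.203]
force: [-0.3, -4.3, -0.6]
opening: 0.0239
gripper_force: 30.0
```

Request:
apply_moves(series=[[[0,2.5,0],[0.015,0,0]],[[0,5,0.1],[0.03,0,0]],[[0,5,0.1],[0.03,0,0]],[[0,5,0.1],[0.03,0,0]],[[0,5,0.1],[0.03,0,0]],[[0,5,0.1],[0.03,0,0]],[[0,5,0.1],[0.03,0,0]],[[0,5,0.1],[0.03,0,0]],[[0,2.5,0],[0.015,0,0]],[[0,0,0],[0,0,0]],[[0,0,0],[0,0,0]],[[0,0,0],[0,0,0]]])

```text
t: 7.65
tool_pos: [0.5918, 0.0513, 0.3068]
orientation: [0.0, 3.088, -0.571]
force: [-2.6, 0.3, 1.8]
opening: 0.0235
gripper_force: 30.0
```

```bash
python3 - <<'E'
from h import *
delta(*target(np.array([.592,-.009,.15]),-.35)); s=robot.read_state(); print(s['wrist_torque'].round(2))
c,im,d=grab('scene'); W=cloud(c,d); np.savez('s2.npz',W=W,im=im)
c2,im2,d2=grab('top'); W2=cloud(c2,d2)
cv2.imwrite('pics/s2.png',cv2.hconcat([cv2.resize(im[140:260,170:320],(400,320)),cv2.resize(im2[135:245,180:300],(400,320))]))
for n,w,i in(('s',W,im),('t',W2,im2)):
    i=i.astype(int)
    hsv=cv2.cvtColor(i.astype(np.uint8),cv2.COLOR_BGR2HSV)
    m=(i[...,2]-i[...,0]>60)&(abs(w[...,0]-.505)<.062)&(abs(w[...,1]-.129)<.062)&(w[...,2]<.12)
    k,l,st,ce=cv2.connectedComponentsWithStats(m.astype(np.uint8))
    for j in range(1,k):
        if st[j,4]>4: print(n,st[j,4],ce[j].round(0),np.nanmedian(w[l==j],0).round(3))
    # tray tilt
    T=w[(w[...,0]<.545)&(w[...,0]>.47)&(w[...,2]>.06)&(w[...,2]<.2)&(abs(w[...,1]-.04)<.08)]
    if len(T)>50: print('tray slope',np.degrees(np.arctan(np.linalg.lstsq(np.c_[T[:,:2],np.ones(len(T))],T[:,2],rcond=None)[0][1])),len(T))
E
```

```text
t 7.65 shift mm [-0.2 -2.9  1. ] turn [-0.016  0.001 -0.   ] |F| [-2.6  0.3  1.8] open 0.0235 g 30.0
[0.27 0.14 0.17]
s 53 [205. 207.] [0.487 0.169 0.015]
s 8 [213. 203.] [0.512 0.173 0.02 ]
s 32 [217. 215.] [0.501 0.125 0.011]
tray slope -44.53884922941593 595
t 25 [196. 203.] [0.515 0.172 0.023]
t 26 [210. 208.] [0.502 0.139 0.016]
t 24 [195. 214.] [0.488 0.176 0.021]
tray slope -44.593464994680666 1106
```

View pics/s2.png

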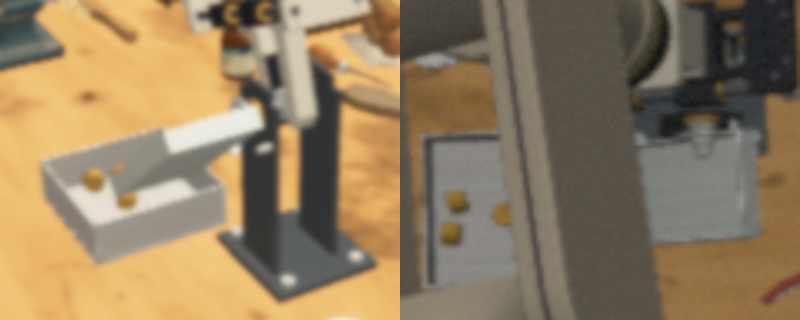

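The left crop shows the tray tipped and slugs in the bin at (93,178), (127,200) and (117,168). The right crop shows all three in the bin at (457,200), (452,232) and (502,213). I'll let things settle, check once more and hand in.

Request:
apply_moves(series=[[[0,0,0],[0,0,0]],[[0,0,0],[0,0,0]],[[0,0,0],[0,0,0]],[[0,0,0],[0,0,0]],[[0,0,0],[0,0,0]],[[0,0,0],[0,0,0]],[[0,0,0],[0,0,0]],[[0,0,0],[0,0,0]],[[0,0,0],[0,0,0]],[[0,0,0],[0,0,0]],[[0,0,0],[0,0,0]],[[0,0,0],[0,0,0]]])

```text
t: 8.75
tool_pos: [0.5918, 0.0515, 0.3067]
orientation: [-0.001, 3.088, -0.573]
force: [-4.2, 2.9, 5.1]
opening: 0.0237
gripper_force: 30.0
```

```bash
python3 - <<'E'
from h import *
for a in range(2):
    delta(*target(np.array([.592,-.009,.15]),-.35))
    c,i,d=grab('top'); w=cloud(c,d); i=i.astype(int)
    m=(i[...,2]-i[...,0]>60)&(abs(w[...,0]-.505)<.062)&(abs(w[...,1]-.129)<.062)&(w[...,2]<.12)
    k,l,st,ce=cv2.connectedComponentsWithStats(m.astype(np.uint8))
    for j in range(1,k):
        if st[j,4]>4: print(st[j,4],ce[j].round(1),np.nanmedian(w[l==j],0).round(3))
T=w[(w[...,0]<.53)&(w[...,0]>.485)&(w[...,2]>.06)&(w[...,2]<.2)&(w[...,1]>-.02)&(w[...,1]<.07)]
T=T[np.isfinite(T).all(1)]
mid=np.median(T,0); u=np.linalg.svd(T-mid)[2][2] if len(T)<4000 else 0; print('tilt rad',np.arctan2(abs(u[1]),abs(u[2])),len(T))
E
```

```text
t 8.75 shift mm [-0.2 -3.   1. ] turn [-0.017  0.001  0.   ] |F| [-4.2  2.9  5.1] open 0.0237 g 30.0
23 [196.2 203.4] [0.515 0.172 0.022]
24 [210.  208.2] [0.502 0.139 0.017]
25 [194.4 214.2] [0.488 0.178 0.021]
t 8.8 shift mm [-0.2 -3.   1. ] turn [-0.017  0.001  0.   ] |F| [-4.   4.8  5.6] open 0.0237 g 30.0
23 [196.2 203.2] [0.515 0.173 0.022]
22 [209.9 208.2] [0.503 0.139 0.016]
24 [194.5 214.2] [0.488 0.177 0.021]
tilt rad 0.7202362636286557 460
```

Tilt is 0.72 rad, the grip holds and the slugs are at rest.

```bash
python3 -c "
from plant import robot
print(robot.close_job())"
```

```text
the job is handed in; nothing more can be done
None
```

I handed the job in with all three slugs at rest in the bin, the tray held tipped at about 0.72 rad (41°) and the bolt head still gripped at 30 N; the judging result was not shown.

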